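Stand the milk up in the chiller and clamp it shut

TASK

The green-banded milk carton is lying on the bar mat: stand it upright on the counter and let go, then take it again by the ridge on top and lower it gently, upright, into the empty well of the chiller (do not drop it in). Then close the blue lid fully, and only after that swing the red clamp lever all the way down onto the lid. Leave everything else where it stands.

Things in the scene. Friction and masses are not known exactly. Their poses are not given: they have to be found in the camera images.
- carton: milk carton with a GREEN band, 0.18-0.36 kg. Body 56 x 56 x 92 mm, above it a roof sloping to its +-x up to 119 mm, then an upright ridge (fin) 8 mm thick in x, 56 mm long in y, from 119 to 137 mm. Origin: centre of its base; z runs from base to ridge. At the start it lies on a flat side on the counter: z level, x pointing down, y (the ridge's direction) level
- ridge (a point): middle of the top of the green carton's ridge, 137 mm from the base on the carton's z axis
- chiller: fixed white box, 90 mm (x) by 246 mm (y), rim 158 mm high, walls and floor 12 mm; three 66 mm square wells at y = -78, 0, +78 mm, dividers up to 10 mm below the rim. Origin: centre of the underside; front (-x) towards the robot. The open lid stands behind it, the clamp lever in front, so a gripper working in a well must have its wide side along the box's y
- pad: thin green mat (60 mm square, carries nothing) on the floor of the only EMPTY well; which well varies. Origin: centre of the well on the inner floor, 12 mm above the counter, where the carton's base is to stand; axes as chiller
- lid (a joint): angle of the blue lid, rad: 0 = shut flat on the rim, grows as it opens up and back; starts 1.8 to 2.15 (leaning back). Plate 94 mm from hinge to front edge, 246 mm wide, 10 mm thick (from the hinge line up when shut), with two 14 mm tabs on the front edge at y = +-78 mm. Stiff hinge: stays where it is left, needs about 3 N at the edge
- lid_hinge (a point): middle of the lid's hinge line, which runs along the box's y at the back rim: box x = +45 mm, z = 158 mm; its axes turn with the lid
- lid_edge (a point): middle of the lid's front edge on its upper (outer) face, 94 mm from the hinge line
- clamp (a joint): angle of the red clamp lever, rad: 0 = down on the lid, pointing to the box's +x; grows as it swings up and over towards the robot; starts 2.0 to 2.4 (past upright, leaning to the robot). Lever 52 mm long, 14 mm wide, 8 mm thick. Stays where it is left, needs about 1.5 N at its end
- clamp_hinge (a point): clamp lever's pivot: box x = -52 mm, y = 0, z = 175 mm, axis along the box's y, between two small dark brackets 52 mm apart over all and up to z = 181 mm; its axes turn with the lever
- clamp_tip (a point): centre of the 40 mm long, 12 mm thick red cross bar (along the box's y) at the lever's end, 46 mm from its pivot
- mat: thin black ribbed bar mat (carries nothing: things on it stand at counter height), 320 mm (x) by 230 mm (y), under the lying cartons, jam and sauce. Origin 20 mm to the -x side of its centre
- spare: another lying carton of the same shape and size with a BLUE band, about parallel to the green one on the +x side of it along the mat, about 60 mm of free gap between them; leave it. Frame as carton
- jam: closed jam jar with a black cap, 66 mm diameter, 88 mm tall, upright on the far (+x) part of the mat; leave it. Origin: centre of its underside
- sauce: yellow sauce bottle with a white cap, 58 mm diameter, 160 mm tall, upright on the far (+x) part of the mat; leave it. Origin: centre of its underside
- syrup: amber syrup bottle, 68 mm diameter, 200 mm tall, upright at the back in the middle; leave it. Origin: centre of its underside
- mug: white open espresso cup without handle, 56 mm diameter, 60 mm tall, in the middle near the robot; leave it. Origin: centre of its underside
- tumbler: open metal tumbler, 64 mm diameter, 95 mm tall, standing in front of the chiller; leave it. Origin: centre of its underside
- stock1: blue-banded carton of the same size already standing in one of the wells, top below the rim; leave it. Frame as carton
- stock2: blue-banded carton of the same size already standing in another well; leave it. Frame as carton
Things that resemble listed ones, but are neither listed nor needed, are in the scene too. What is shaped like the carton but purple or turquoise is not meant.

How it is judged:
By the outcome, as a careful person would: the job done as asked, in the order asked, and still so for the second after the job is handed in, with the robot touching nothing.
It also fails if it takes over 72 s, if anything falls off the work surface, if the arm or the gripper's body presses on something with over 40 N, if the wrist force passes 120 N, or if a joint passes its speed limit or range.

ROBOT

A 6-joint arm with a two-finger parallel gripper is mounted at the origin on the work surface. World frame = base frame: x ahead of the robot, y to its left, z up, the work surface at z = 0. Lengths are in m, angles in degrees, forces in N, time in s.
With the tool pointing down it reaches from about 0.4 to 0.825 m from the base axis. Payload 7 kg.
Tool frame: the origin (TCP) lies midway between the tips of the shut fingers; the grasp point (between the pads) lies 19 mm behind it; z points along the fingers, y is the line along which they close (so a half turn about z gives the same grasp; the last joint's range is limited). The gripper opens to 88 mm and grips with 3 to 60 N. Pads are 19 mm wide; open, the fingers measure 130 mm over their backs; the gripper's body (78 mm by 193 mm) begins 47 mm behind the grasp point.
Start: joints at [81.022, 20.546, 0.682, 0, -70.136, -16.507], TCP at [0.29, 0.609, 0.227] pointing down, gripper open.
Joint ranges: [-176.03, 176.03], [-82.01, 121.73], [-58.28, 71.71], [-173.87, 95.51], [-174.79, -0.11], [-173.66, 173.66]. Speed limits (degrees/s): [136.94, 136.94, 172.46, 180, 180, 180].

INTERFACE

Orientations are given as [roll, pitch, yaw] about the fixed x, y, z axes, in that order (R = Rz(yaw) Ry(pitch) Rx(roll)).
In Python, from plant import ctrl gives the robot as it stands.
- The arm moves only by the tool arm_command, never from a script. Its argument "steps" is a list of rows, each an object with "translation": the shift along the tool's x, y, z in mm, a list of three; "rotation": the turn, a rotation vector about the tool's x, y, z in units of 5 degrees (1.0 is 5 degrees), a list of three; "claw": the finger opening in mm, from 0 to 87.6. In form: [{"translation": [x, y, z], "rotation": [rx, ry, rz], "claw": claw}, ...]. A call has 1 to 5 rows; each row is the pose to reach, as a shift and turn from the pose commanded when the call began, along the tool's axes at that moment; what a row does not reach only later rows make up. A row lasts 1/10 s, in which the tool goes at most 50 mm and 8.59 degrees, less where a joint would pass 70% of its speed; a pose out of reach is approached as far as the arm can. A call with a gripper value outside its range is refused whole. The fingers move at their own pace and stop on an object; the grip force is fixed at half the most. Time passes only in rows, so rows that repeat a pose let the fingers close. It gives the time, the measured TCP pose, the force, the opening and the grip force at its end, in the units of the state.
- ctrl.get_obs(): the state, without advancing time (a new reading comes with each control period).
- ctrl.snapshot(name): name is "scene" or "top"; returns (picture, depth): 400x640x3 uint8, red, green, blue; 400x640 float32, m along the optical axis (not along the pixel's ray), 0 where there is no reading.
- ctrl.calibration(name): a dict with "vertical_fov" (degrees; the focal length in pixels is half the picture's height over the tangent of half this angle, whatever the lens; pixels are square), "cx", "cy" (the principal point, pixels), "k1" (the pictures are not rectified: a ray, as slopes to the right and down, at radius r is drawn at 1 + k1 r^2 times it, then the intrinsics apply), "rvec" (rotation vector, rad) and "tvec" (3), from world to camera coordinates, as OpenCV has them. Camera axes: x right, y down, z forward; pixel columns grow to the right and rows downward; lengths in m; the calibration is good to about 2 mm. A picture is of the moment at which its call begins. calibration takes no time and is no camera call.
- ctrl.close_job(): hands the job in; it is judged then, once.
The state is a dict: "clock": time; "joint_pos": joint angles; "qvel": joint speeds; "tau": joint torques, N m; "tool_pos": TCP position; "orientation": TCP orientation; "force": force on the tool from outside, world axes, zero at the start; "moment": the same for the moment, N m; "opening": finger opening in m; "gripper_force": force on a finger pad.
Only numpy, scipy, OpenCV 4.12 (cv2) and the standard library are available. Lean on these libraries where they do the work, as an engineer would, in place of code of your own. Each camera call takes 0.05 s, during which the arm holds its last target. There are 200 camera calls.

## Working session

There is one attempt and no reset: what is moved stays moved. The work goes in short steps, Python scripts to look and compute and a tool call to move; the robot and the scene stay as the last step left them, time stands still between calls to the robot, and variables do not carry over. Pictures are saved under pics/ and viewed, at most 10 in all, crops included, and the job is handed in when it is done.

Besides the shell and the picture viewer there is one more tool, called after "Call:" as name([rows], argument=value, ...), one row to a line, values as JSON. arm_command: Moves the arm, as the interface text tells. Its arguments: {"type":"object","properties":{"steps":{"type":"array"}},"required":["steps"]}

```bash
ls; mkdir -p pics
cat > h.py <<'E'
import numpy as np, cv2
from plant import ctrl
from scipy.spatial.transform import Rotation as R
def cloud(name):
    im,d=ctrl.snapshot(name); c=ctrl.calibration(name)
    f=im.shape[0]/2/np.tan(np.radians(c['vertical_fov'])/2)
    v,u=np.mgrid[:im.shape[0],:im.shape[1]].astype(float)
    xd=(u-c['cx'])/f; yd=(v-c['cy'])/f; x,y=xd.copy(),yd.copy()
    for _ in range(10):
        s=1+c['k1']*(x*x+y*y); x,y=xd/s,yd/s
    P=np.stack([x*d,y*d,d],-1)
    Rm=R.from_rotvec(np.ravel(c['rvec'])).as_matrix()
    W=(P-np.ravel(c['tvec']))@Rm
    W[d==0]=np.nan
    return im,W
def save(n,im): cv2.imwrite('pics/'+n+'.png',im[...,::-1])
E
python3 - <<'E'
from h import *
for n in('scene','top'):
    im,W=cloud(n); save(n+'0',im); np.savez(''+n+'0.npz',im=im,W=W); print(ctrl.calibration(n), np.isnan(W).mean())
print(ctrl.get_obs())
E
```

```text
pics
{'vertical_fov': 49.520778653311055, 'cx': 321.3515481022153, 'cy': 197.66722250273173, 'k1': -0.027988158348754722, 'rvec': array([ 1.83967116,  1.94900929, -0.58351899]), 'tvec': array([ 0.17170079, -0.35694892,  1.5814984 ])} 0.0039453125
{'vertical_fov': 42.011109651967985, 'cx': 311.05356816803555, 'cy': 196.85475315279515, 'k1': 0.057522970798089594, 'rvec': array([ 2.15203848, -2.21726427,  0.06847052]), 'tvec': array([-0.11594293,  0.49948939,  1.9032924 ])} 0.0037265625
{'clock': 0.1, 'joint_pos': array([ 8.10212693e+01,  2.05870164e+01,  6.37532313e-01, -1.88279511e-02,
       -7.01370655e+01, -1.65073238e+01]), 'qvel': array([-0.04301   , -0.15323756,  0.10883808,  0.04445254,  0.02965892,
       -0.0105006 ]), 'tau': array([-1.71730015e-03, -5.84162164e+01,  2.93752939e+01,  7.01558724e+00,
        1.02315238e-02, -3.62119977e-05]), 'tool_pos': array([0.29026789, 0.60888853, 0.22570519]), 'orientation': array([ 1.79911988e+02, -7.62360154e-03, -2.54924592e+01]), 'force': array([ 0.02807642, -0.19732748, -0.8130272 ]), 'moment': array([-0.02179402, -0.03446504,  0.02569785]), 'gripper_force': 0.0, 'opening': 0.08769372648133743}
```

View pics/scene0.png

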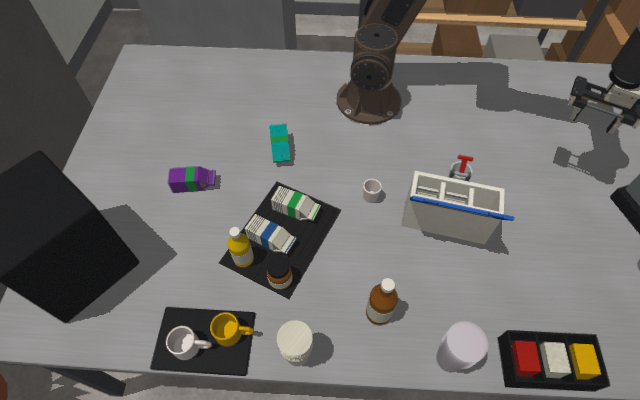

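View pics/top0.png

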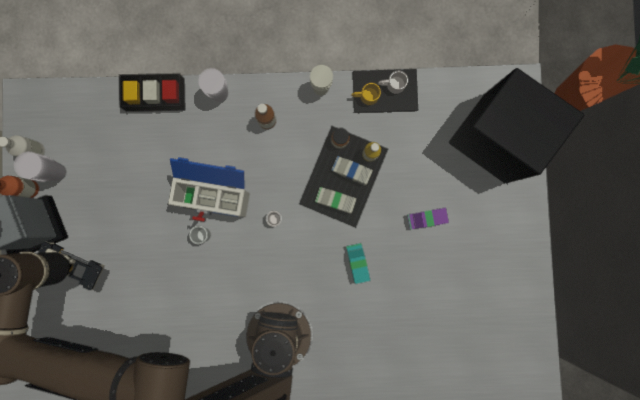

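The scene picture shows the green-banded carton at about (296,205), with the blue spare at (271,235). In the top picture they are at (335,200) and (351,170). Look-alikes are turquoise at scene (280,143) and purple at (190,179), plus the blue stock cartons in the wells. The green pad shows in the left (+y) well at top (190,195). I'll measure next and check the choice in one crop.

```bash
python3 - <<'E'
from h import *
T=np.load('top0.npz'); im,W=T['im'],T['W']
hsv=cv2.cvtColor(im,cv2.COLOR_RGB2HSV)
def reg(n,m,z=None):
    P=W[m]; P=P[~np.isnan(P).any(1)]
    print(n,len(P),'med',np.median(P,0).round(3),'min',np.percentile(P,3,0).round(3),'max',np.percentile(P,97,0).round(3)); return P
H,S,V=hsv[...,0],hsv[...,1],hsv[...,2]
v,u=np.mgrid[:400,:640]
def box(a,b,c,d): return (u>=a)&(u<=c)&(v>=b)&(v<=d)
def rect(P):
    r=cv2.minAreaRect((P[:,:2]*1000).astype(np.float32)); print('  rect',np.round(r[0],1),np.round(r[1],1),round(r[2],1))
g=box(300,180,375,220)&(W[...,2]>0.03); P=reg('green all',g); rect(P)
Pb=reg('band',box(300,180,375,220)&(H>45)&(H<85)&(S>90)&(V>60)); rect(Pb)
top=box(300,180,375,220)&(W[...,2]>0.05); rect(reg('green body top',top))
rect(reg('spare',box(325,150,380,187)&(W[...,2]>0.03)&(v<187)&~box(362,140,385,162)))
rect(reg('spare band',box(325,150,380,187)&(H>95)&(H<125)&(S>90)))
rect(reg('box rim',box(160,165,250,220)&(abs(W[...,2]-.158)<.006)&(S<60)))
reg('lid',box(160,150,250,195)&(H>100)&(H<125)&(S>120))
reg('pad',box(175,180,205,212)&(H>45)&(H<85)&(S>90))
reg('clamp',box(185,205,215,228)&((H<8)|(H>172))&(S>120))
for n,b in dict(jam=(330,128,351,149),sauce=(362,140,385,162),syrup=(252,100,278,128),mug=(263,210,284,228),tumbler=(187,228,211,246)).items():
    P=reg(n,box(*b)&(W[...,2]>.03))
E
python3 - <<'E'
import cv2,numpy as np
a=cv2.imread('pics/scene0.png'); b=cv2.imread('pics/top0.png')
A=cv2.resize(a[140:300,215:345],None,fx=3,fy=3); B=cv2.resize(b[115:250,150:250],(0,0),fx=3.5,fy=3.5)
B=cv2.copyMakeBorder(B,0,A.shape[0]-B.shape[0],0,0,cv2.BORDER_CONSTANT) if A.shape[0]>=B.shape[0] else B[:A.shape[0]]
cv2.imwrite('pics/crop.png',np.hstack([A,B]))
E
```

```text
green all 611 med [ 0.482 -0.227  0.055] min [ 0.445 -0.32   0.033] max [ 0.545 -0.16   0.065]
  rect [ 513.8 -242.3] [156.7 130.6] 69.7
band 98 med [ 0.479 -0.221  0.057] min [ 0.454 -0.236  0.017] max [ 0.507 -0.206  0.067]
  rect [ 481.1 -220.9] [20.6 56.3] 70.9
green body top 435 med [ 0.478 -0.239  0.057] min [ 0.442 -0.323  0.05 ] max [ 0.545 -0.191  0.065]
  rect [ 512.  -252.4] [113.2 148.3] 60.0
spare 582 med [ 0.587 -0.286  0.054] min [ 0.546 -0.343  0.033] max [ 0.63  -0.225  0.065]
  rect [ 589.3 -282.5] [136.7  58.9] 65.2
spare band 94 med [ 0.586 -0.282  0.056] min [ 0.562 -0.301  0.04 ] max [ 0.612 -0.267  0.066]
  rect [ 588.5 -283.8] [20.3 57. ] 64.6
box rim 607 med [0.5   0.23  0.158] min [0.442 0.107 0.152] max [0.558 0.346 0.163]
  rect [493.9 229.1] [246.8 105. ] 78.4
lid 1272 med [0.573 0.214 0.207] min [0.536 0.101 0.166] max [0.613 0.323 0.244]
pad 100 med [0.516 0.319 0.015] min [0.491 0.307 0.006] max [0.542 0.332 0.024]
clamp 60 med [0.427 0.239 0.216] min [0.417 0.224 0.19 ] max [0.444 0.257 0.227]
jam 283 med [ 0.702 -0.242  0.087] min [ 0.678 -0.271  0.039] max [ 0.733 -0.216  0.096]
sauce 255 med [ 0.645 -0.349  0.11 ] min [ 0.624 -0.377  0.039] max [ 0.675 -0.327  0.163]
syrup 393 med [0.776 0.021 0.135] min [ 0.756 -0.005  0.039] max [0.807 0.055 0.204]
mug 80 med [0.423 0.012 0.057] min [ 0.396 -0.02   0.033] max [0.446 0.03  0.068]
tumbler 168 med [0.366 0.287 0.08 ] min [0.343 0.24  0.034] max [0.393 0.299 0.103]
```

View pics/crop.png

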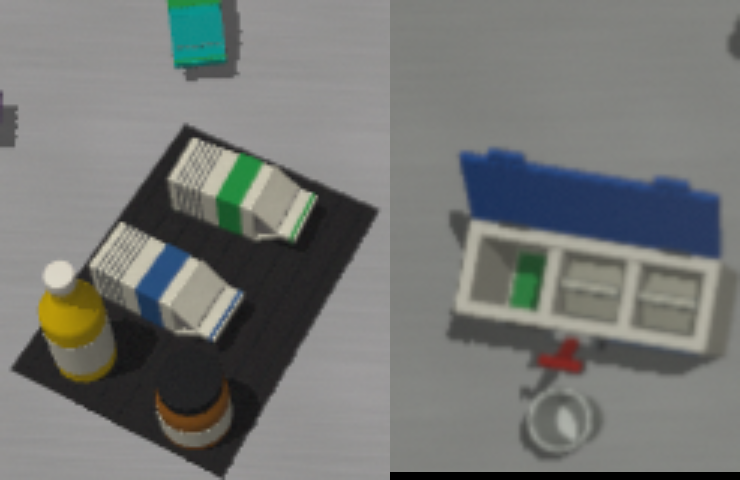

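The crop confirms the green-banded carton, with its ridge pointing to +y. The left (+y) well is the empty one, and the tumbler stands just in front of the clamp. Next I'll refine the poses from both views.

```bash
cat > fit.py <<'E'
from h import *
def rot(P,a): 
    c,s=np.cos(np.radians(a)),np.sin(np.radians(a)); return np.c_[P[:,0]*c+P[:,1]*s,-P[:,0]*s+P[:,1]*c]
def ext(Q,lo=2): return np.percentile(Q,lo,0),np.percentile(Q,100-lo,0)
def best(P,angs):
    def cost(a): l,h=ext(rot(P,a)); return np.prod(h-l)
    return min(angs,key=cost)
E
python3 - <<'E'
from fit import *
for n in('top','scene'):
    T=np.load(n+'0.npz'); im,W=T['im'],T['W']; hsv=cv2.cvtColor(im,cv2.COLOR_RGB2HSV); H,S,V=[hsv[...,i] for i in range(3)]
    x,y,z=W[...,0],W[...,1],W[...,2]
    # carton
    band=(H>45)&(H<85)&(S>90)&(abs(x-.48)<.05)&(abs(y+.22)<.05)&(z>.045)
    b=W[band].mean(0)
    m0=(z>.045)&(z<.066)&(np.hypot(x-b[0],y-b[1])<.1)
    lab=cv2.connectedComponents(cv2.erode((m0).astype(np.uint8),np.ones((1,1))))[1]
    k=np.bincount(lab[band]).argmax() ; m=lab==k
    P=W[m]; 
    Q=P[:,:2]-b[:2]; 
    for _ in range(3):
        a=best(P[:,:2],np.arange(55,85,.5)); r=rot(P[:,:2]-b[:2],a); P=P[abs(r[:,1])<.032]
    l,h=ext(rot(P[:,:2]-b[:2],a)); print(n,'band',b.round(3),len(P),'yaw z',a,l.round(3),h.round(3),'bodytop z',np.median(P[:,2]).round(3))
    # box
    m=(abs(z-.158)<.006)&(S<70)&(V>120)&(abs(x-.5)<.1)&(abs(y-.23)<.16)
    P=W[m]
    a=best(P[:,:2],np.arange(-20,5,.5)); r=rot(P[:,:2],a); l,h=ext(r,1); c=(l+h)/2
    ca=np.radians(a); C=np.array([[np.cos(ca),-np.sin(ca)],[np.sin(ca),np.cos(ca)]])@c
    print(n,'box yaw',a,'ext',(h-l).round(3),'ctr',C.round(4),'z',np.median(P[:,2]).round(4))
    def inbox(m): Q=rot(W[m][:,:2]-C,a); return np.c_[Q,W[m][:,2]]
    L=(H>100)&(H<128)&(S>120)&(x>.5)&(abs(y-.23)<.18)&(z>.17)&(z<.27)
    Q=inbox(L); print(' lid box-frame',np.percentile(Q,[2,50,98],axis=0).round(3).tolist(), 'slope', np.degrees(np.arctan2(*np.polyfit(Q[:,2],Q[:,0],1)[:1],1)).round(1))
    Cm=((H<8)|(H>172))&(S>120)&(abs(x-.43)<.05)&(abs(y-.24)<.06)&(z>.17)
    print(' clamp',np.percentile(inbox(Cm),[3,50,97],axis=0).round(3).tolist())
    G=(H>45)&(H<85)&(S>90)&(abs(y-.31)<.06)&(abs(x-.5)<.07)&(z<.04)
    if G.any(): print(' pad',np.percentile(inbox(G),[3,50,97],axis=0).round(3).tolist())
E
```

```text
top band [ 0.481 -0.221  0.057] 437 yaw z 71.0 [-0.064 -0.028] [0.035 0.027] bodytop z 0.056
top box yaw -10.5 ext [0.089 0.244] ctr [0.4995 0.2271] z 0.1584
 lid box-frame [[0.052, -0.118, 0.172], [0.078, -0.002, 0.21], [0.102, 0.114, 0.246]] slope 32.7
 clamp [[-0.082, -0.018, 0.19], [-0.075, -0.001, 0.216], [-0.056, 0.017, 0.227]]
 pad [[-0.026, 0.082, 0.006], [-0.001, 0.093, 0.015], [0.025, 0.104, 0.024]]
scene band [ 0.487 -0.225  0.055] 627 yaw z 71.0 [-0.062 -0.026] [0.038 0.03 ] bodytop z 0.055
scene box yaw -11.5 ext [0.086 0.244] ctr [0.4992 0.2247] z 0.1573
 lid box-frame [[0.08, -0.12, 0.192], [0.104, 0.006, 0.234], [0.112, 0.117, 0.247]] slope 26.9
 clamp [[-0.075, -0.017, 0.181], [-0.068, -0.0, 0.21], [-0.051, 0.015, 0.221]]
```

```bash
cat > plan.py <<'E'
from h import *
def ori(a,yaz):
    """tool z = a, tool y closest to azimuth yaz"""
    a=np.array(a,float); a/=np.linalg.norm(a); y=np.array([np.cos(np.radians(yaz)),np.sin(np.radians(yaz)),0]); y-=a*(a@y); y/=np.linalg.norm(y)
    return R.from_matrix(np.c_[np.cross(y,a),y,a])
def cur():
    o=ctrl.get_obs(); return np.array(o['tool_pos']),R.from_euler('xyz',o['orientation'],degrees=True)
def go(p0,r0,p1,r1,rows=None):
    d=np.array(p1)-p0; rv=(r0.inv()*r1).as_rotvec(degrees=True)
    need=max(np.linalg.norm(d)*1000/50,np.linalg.norm(rv)/8.59); n=max(1,int(np.ceil((need+.3)/5)))
    print('rows %.1f calls %d'%(need,n))
    for k in range(n):
        rk=r0*R.from_rotvec(rv*k/n,degrees=True)
        print('  t',rk.inv().apply(d/n*1000).round(1).tolist(),'r',(rv/n/5).round(3).tolist())
    return np.array(p1),r1
def st():
    o=ctrl.get_obs(); print({k:np.round(o[k],4).tolist() for k in('clock','joint_pos','tool_pos','orientation','force','opening','gripper_force')})
hz=np.radians(71); h=np.array([np.cos(hz),np.sin(hz),0]); up=np.array([0,0,1.])
BC=np.array([.4995,.226,0]); by=np.radians(-11); bx=np.array([np.cos(by),np.sin(by),0]); byv=np.array([-np.sin(by),np.cos(by),0])
def box(x,y,z): return BC+bx*x+byv*y+up*z
E
python3 - <<'E'
from plan import *
p,r=cur()
a=-.5*h-.866*up; ro=ori(a,161); g=np.array([.4804,-.2296,.032])
p,r=go(p,r,[.33,.56,.36],r)
p,r=go(p,r,[.47,.22,.37],r)
p,r=go(p,r,g+.019*a-.12*a,ro)
print(p)
p,r=go(p,r,g+.019*a,ro)
E
```

```text
rows 3.0 calls 1
  t [56.9, 27.2, -134.2] r [0.0, 0.0, 0.0]
rows 7.4 calls 2
  t [136.4, 123.3, -4.8] r [0.0, 0.0, 0.0]
  t [136.4, 123.3, -4.8] r [0.0, 0.0, 0.0]
rows 10.2 calls 3
  t [65.7, 116.9, 83.7] r [-1.451, 1.625, 5.431]
  t [96.0, 65.4, 107.2] r [-1.451, 1.625, 5.431]
  t [95.9, 3.8, 125.6] r [-1.451, 1.625, 5.431]
[ 0.49684119 -0.18185131  0.119466  ]
rows 2.4 calls 1
  t [-0.0, -0.0, 120.0] r [0.0, 0.0, 0.0]
```

Call:
arm_command([
  {"translation": [20,10,-45],"rotation": [0,0,0],"claw": 78},
  {"translation": [57,27,-134],"rotation": [0,0,0],"claw": 78},
  {"translation": [57,27,-134],"rotation": [0,0,0],"claw": 78},
  {"translation": [57,27,-134],"rotation": [0,0,0],"claw": 78},
])

```text
clock: 0.5
tool_pos: [0.333, 0.5606, 0.3685]
orientation: [-179.4, -0.0, -25.6]
force: [-0.4, 0.8, 1.6]
opening: 0.0781
gripper_force: 0.0
```

Call:
arm_command([
  {"translation": [136,123,-5],"rotation": [0,0,0],"claw": 78},
  {"translation": [136,123,-5],"rotation": [0,0,0],"claw": 78},
  {"translation": [136,123,-5],"rotation": [0,0,0],"claw": 78},
  {"translation": [136,123,-5],"rotation": [0,0,0],"claw": 78},
])

```text
clock: 0.9
tool_pos: [0.4006, 0.3882, 0.3656]
orientation: [-180.0, -0.0, -25.5]
force: [-0.0, -0.1, 0.0]
opening: 0.0783
gripper_force: 0.0
```

Call:
arm_command([
  {"translation": [136,123,-5],"rotation": [0,0,0],"claw": 78},
  {"translation": [136,123,-5],"rotation": [0,0,0],"claw": 78},
  {"translation": [136,123,-5],"rotation": [0,0,0],"claw": 78},
  {"translation": [136,123,-5],"rotation": [0,0,0],"claw": 78},
  {"translation": [136,123,-5],"rotation": [0,0,0],"claw": 78},
])

```text
clock: 1.4
tool_pos: [0.4707, 0.218, 0.3707]
orientation: [-180.0, -0.0, -25.7]
force: [-1.0, -0.3, -0.1]
opening: 0.0777
gripper_force: 0.0
```

Tracking is accurate. Next are the three turning calls.

Call:
arm_command([
  {"translation": [66,117,84],"rotation": [-1.45,1.625,5.43],"claw": 78},
  {"translation": [66,117,84],"rotation": [-1.45,1.625,5.43],"claw": 78},
  {"translation": [66,117,84],"rotation": [-1.45,1.625,5.43],"claw": 78},
  {"translation": [66,117,84],"rotation": [-1.45,1.625,5.43],"claw": 78},
  {"translation": [66,117,84],"rotation": [-1.45,1.625,5.43],"claw": 78},
])

```text
clock: 1.9
tool_pos: [0.4783, 0.0864, 0.285]
orientation: [174.7, -9.5, -52.3]
force: [-0.2, 0.8, 0.3]
opening: 0.0781
gripper_force: 0.0
```

Call:
arm_command([
  {"translation": [96,65,107],"rotation": [-1.45,1.625,5.43],"claw": 78},
  {"translation": [96,65,107],"rotation": [-1.45,1.625,5.43],"claw": 78},
  {"translation": [96,65,107],"rotation": [-1.45,1.625,5.43],"claw": 78},
  {"translation": [96,65,107],"rotation": [-1.45,1.625,5.43],"claw": 78},
  {"translation": [96,65,107],"rotation": [-1.45,1.625,5.43],"claw": 78},
])

```text
clock: 2.4
tool_pos: [0.4886, -0.0463, 0.2022]
orientation: [174.5, -20.3, -79.4]
force: [0.3, 0.8, -0.2]
opening: 0.0781
gripper_force: 0.0
```

Run:
```python
from plan import *
st(); p,r=cur()
a=-.5*h-.866*up; ro=ori(a,161); g=np.array([.4804,-.2296,.032])
p,r=go(p,r,g+.019*a-.12*a,ro)
```

```text
{'clock': 2.4, 'joint_pos': [31.0161, 7.0373, -31.4763, 18.6079, -65.396, -31.2773], 'tool_pos': [0.4886, -0.0463, 0.2022], 'orientation': [174.4698, -20.3062, -79.3963], 'force': [0.3049, 0.7824, -0.2122], 'opening': 0.0781, 'gripper_force': 0.0}
rows 3.4 calls 1
  t [97.7, 4.8, 125.4] r [-1.436, 1.632, 5.443]
```

Call:
arm_command([
  {"translation": [97.7,4.8,125.4],"rotation": [-1.436,1.632,5.443],"claw": 78},
  {"translation": [97.7,4.8,125.4],"rotation": [-1.436,1.632,5.443],"claw": 78},
  {"translation": [97.7,4.8,125.4],"rotation": [-1.436,1.632,5.443],"claw": 78},
  {"translation": [97.7,4.8,125.4],"rotation": [-1.436,1.632,5.443],"claw": 78},
  {"translation": [97.7,4.8,125.4],"rotation": [-1.436,1.632,5.443],"claw": 78},
])

```text
clock: 2.9
tool_pos: [0.4978, -0.1817, 0.1197]
orientation: [-180.0, -29.9, -109.0]
force: [0.4, 0.3, 0.1]
opening: 0.0779
gripper_force: 0.0
```

Run:
```python
from plan import *
st(); p,r=cur()
a=-.5*h-.866*up; ro=ori(a,161); g=np.array([.4804,-.2296,.032])
p,r=go(p,r,g+.019*a,ro)
im,W=cloud('scene'); save('pre',cv2.resize(im[100:320,180:440],None,fx=3,fy=2.7))
```

```text
{'clock': 2.9, 'joint_pos': [17.2294, 18.2137, -36.0323, 28.3868, -57.9028, -56.1882], 'tool_pos': [0.4978, -0.1817, 0.1197], 'orientation': [-179.9841, -29.9239, -108.9632], 'force': [0.3957, 0.2955, 0.1381], 'opening': 0.0779, 'gripper_force': 0.0}
rows 2.4 calls 1
  t [0.5, 0.9, 120.4] r [-0.007, 0.015, 0.006]
```

View pics/pre.png

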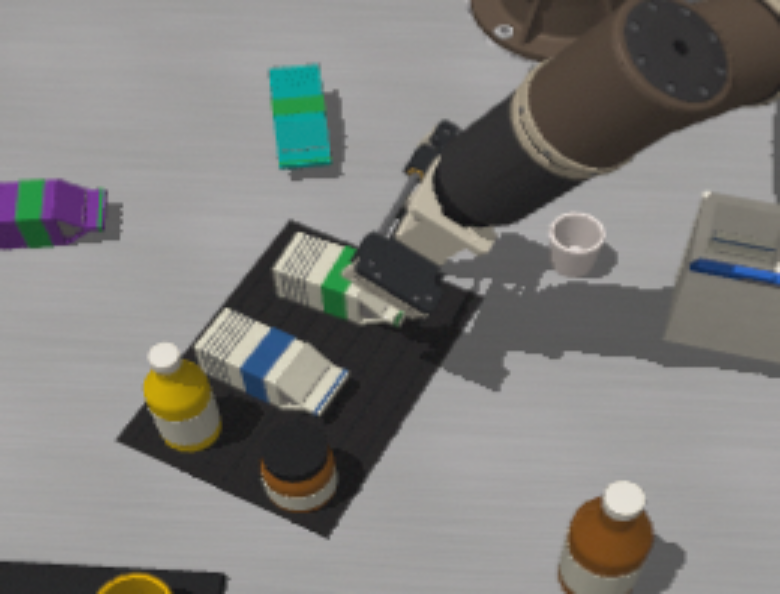

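The picture shows the gripper leaning over the green carton at about (370,290), clear of the mug and the spare. I'll descend and grip.

Call:
arm_command([
  {"translation": [0.3,0.6,40],"rotation": [0,0,0],"claw": 78},
  {"translation": [0.5,0.9,75],"rotation": [0,0,0],"claw": 78},
  {"translation": [0.5,0.9,100],"rotation": [0,0,0],"claw": 78},
  {"translation": [0.5,0.9,120],"rotation": [0,0,0],"claw": 78},
  {"translation": [0.5,0.9,120],"rotation": [0,0,0],"claw": 78},
])

```text
clock: 3.45
tool_pos: [0.4764, -0.2382, 0.0164]
orientation: [-180.0, -29.9, -108.8]
force: [-0.6, -0.7, 0.2]
opening: 0.0781
gripper_force: 0.0
```

Call:
arm_command([
  {"translation": [0,0,0],"rotation": [0,0,0],"claw": 45},
  {"translation": [0,0,0],"rotation": [0,0,0],"claw": 45},
  {"translation": [0,0,0],"rotation": [0,0,0],"claw": 45},
  {"translation": [0,0,0],"rotation": [0,0,0],"claw": 45},
  {"translation": [0,0,0],"rotation": [0,0,0],"claw": 45},
])

```text
clock: 3.95
tool_pos: [0.478, -0.2378, 0.0176]
orientation: [-179.7, -29.9, -109.0]
force: [-1.1, 7.4, 9.4]
opening: 0.056
gripper_force: 29.8
```

Run:
```python
from plan import *
st(); p,r=cur()
a=-.5*h-.866*up
# lift 150, then turn 90 about tool y while moving to the stand spot above, h az 79
p,r=go(p,r,p+[0,0,.14],r)
hs=np.array([np.cos(np.radians(79)),np.sin(np.radians(79)),0]); af=.866*hs-.5*up
rf=ori(af,169)
gs=np.array([.58,-.02,.055])   # grasp point when standing: 55 mm above base
print('check', (r.inv()*rf).as_rotvec(degrees=True))
p2,r2=go(p,r,gs+.019*af+[0,0,.06],rf)
p3,r3=go(p2,r2,gs+.019*af,rf)
```

```text
{'clock': 3.95, 'joint_pos': [9.0376, 24.9147, -46.5797, 41.8092, -41.4806, -65.3072], 'tool_pos': [0.478, -0.2378, 0.0176], 'orientation': [-179.743, -29.8707, -109.0321], 'force': [-1.0533, 7.4171, 9.3532], 'opening': 0.056, 'gripper_force': 29.8204}
rows 2.8 calls 1
  t [69.7, -0.5, -121.4] r [0.0, 0.0, 0.0]
check [ -2.51932182 -89.73009009  -8.40977277]
rows 10.5 calls 3
  t [-82.5, -7.8, -27.3] r [-0.168, -5.982, -0.561]
  t [-84.7, -11.9, 17.2] r [-0.168, -5.982, -0.561]
  t [-64.2, -16.2, 56.8] r [-0.168, -5.982, -0.561]
rows 1.2 calls 1
  t [52.0, 0.0, 30.0] r [0.0, 0.0, 0.0]
```

Call:
arm_command([
  {"translation": [10,0,-17.5],"rotation": [0,0,0],"claw": 45},
  {"translation": [28,0,-48],"rotation": [0,0,0],"claw": 45},
  {"translation": [48,0,-83],"rotation": [0,0,0],"claw": 45},
  {"translation": [70,-0.5,-121.4],"rotation": [0,0,0],"claw": 45},
  {"translation": [70,-0.5,-121.4],"rotation": [0,0,0],"claw": 45},
])

```text
clock: 4.45
tool_pos: [0.4801, -0.2378, 0.1617]
orientation: [-179.3, -29.7, -109.2]
force: [1.7, 1.0, -2.9]
opening: 0.056
gripper_force: 29.8
```

Call:
arm_command([
  {"translation": [-16,-1,-5],"rotation": [-0.03,-1.2,-0.11],"claw": 45},
  {"translation": [-33,-3,-11],"rotation": [-0.067,-2.4,-0.22],"claw": 45},
  {"translation": [-50,-5,-16],"rotation": [-0.1,-3.6,-0.34],"claw": 45},
  {"translation": [-66,-6,-22],"rotation": [-0.135,-4.8,-0.45],"claw": 45},
  {"translation": [-82.5,-7.8,-27.3],"rotation": [-0.168,-5.982,-0.561],"claw": 45},
])

```text
clock: 4.95
tool_pos: [0.512, -0.1595, 0.139]
orientation: [178.6, 0.3, -106.5]
force: [-0.2, -1.2, -2.4]
opening: 0.0557
gripper_force: 29.8
```

Run:
```python
from plan import *
st(); p,r=cur()
hs=np.array([np.cos(np.radians(79)),np.sin(np.radians(79)),0]); af=.866*hs-.5*up
rf=ori(af,169)
gs=np.array([.58,-.02,.055])
p2,r2=go(p,r,gs+.019*af+[0,0,.06],rf)
```

```text
{'clock': 4.95, 'joint_pos': [3.0908, 12.7605, -22.2803, -0.8999, -56.1798, -19.0621], 'tool_pos': [0.512, -0.1595, 0.139], 'orientation': [178.6026, 0.2967, -106.4838], 'force': [-0.2466, -1.1571, -2.4078], 'opening': 0.0557, 'gripper_force': 29.7918}
rows 7.0 calls 2
  t [-84.6, -12.4, 16.9] r [-0.161, -5.959, -0.569]
  t [-64.4, -16.7, 56.3] r [-0.161, -5.959, -0.569]
```

Call:
arm_command([
  {"translation": [-17,-2.5,3.4],"rotation": [-0.032,-1.19,-0.114],"claw": 45},
  {"translation": [-34,-5,7],"rotation": [-0.064,-2.4,-0.228],"claw": 45},
  {"translation": [-51,-7.5,10],"rotation": [-0.097,-3.6,-0.34],"claw": 45},
  {"translation": [-68,-10,13.5],"rotation": [-0.13,-4.77,-0.455],"claw": 45},
  {"translation": [-84.6,-12.4,16.9],"rotation": [-0.161,-5.959,-0.569],"claw": 45},
])

```text
clock: 5.45
tool_pos: [0.548, -0.0822, 0.122]
orientation: [178.4, 30.1, -104.4]
force: [0.3, -0.8, -3.0]
opening: 0.0553
gripper_force: 29.8
```

Run:
```python
from plan import *
st(); p,r=cur()
hs=np.array([np.cos(np.radians(79)),np.sin(np.radians(79)),0]); af=.866*hs-.5*up
rf=ori(af,169)
gs=np.array([.58,-.02,.055])
p2,r2=go(p,r,gs+.019*af+[0,0,.06],rf)
```

```text
{'clock': 5.45, 'joint_pos': [-11.6524, 19.4699, -9.4942, -33.5386, -65.4783, 13.1431], 'tool_pos': [0.548, -0.0822, 0.122], 'orientation': [178.3843, 30.1384, -104.3998], 'force': [0.3041, -0.8433, -3.0032], 'opening': 0.0553, 'gripper_force': 29.7912}
rows 3.5 calls 1
  t [-64.9, -16.2, 56.3] r [-0.171, -5.963, -0.57]
```

Call:
arm_command([
  {"translation": [-13,-3,11],"rotation": [-0.034,-1.19,-0.114],"claw": 45},
  {"translation": [-26,-6.5,22.5],"rotation": [-0.068,-2.4,-0.228],"claw": 45},
  {"translation": [-39,-10,34],"rotation": [-0.1,-3.6,-0.34],"claw": 45},
  {"translation": [-52,-13,45],"rotation": [-0.137,-4.77,-0.455],"claw": 45},
  {"translation": [-64.9,-16.2,56.3],"rotation": [-0.171,-5.963,-0.57],"claw": 45},
])

```text
clock: 5.95
tool_pos: [0.5831, -0.0048, 0.1048]
orientation: [180.0, 59.9, -101.1]
force: [0.0, 0.2, -1.7]
opening: 0.056
gripper_force: 29.8
```

Run:
```python
from plan import *
st(); p,r=cur()
hs=np.array([np.cos(np.radians(79)),np.sin(np.radians(79)),0]); af=.866*hs-.5*up
rf=ori(af,169)
gs=np.array([.58,-.02,.055])
p2,r2=go(p,r,gs+.019*af,rf)
for n in('scene','top'):
    im,W=cloud(n); 
    m=(abs(W[...,0]-.58)<.06)&(abs(W[...,1]+.02)<.09)&(W[...,2]>.02)
    hsv=cv2.cvtColor(im,cv2.COLOR_RGB2HSV); g=m&(hsv[...,0]>45)&(hsv[...,0]<85)&(hsv[...,1]>90)
    P=W[g]; print(n,len(P), np.percentile(P,[3,50,97],axis=0).round(3).tolist() if len(P) else '')
    if n=='scene': save('up',cv2.resize(im[100:300,260:460],None,fx=3,fy=3))
```

```text
{'clock': 5.95, 'joint_pos': [-22.8244, 33.3097, -3.0738, -59.0647, -81.0837, 37.0527], 'tool_pos': [0.5831, -0.0048, 0.1048], 'orientation': [179.9528, 59.9473, -101.1147], 'force': [0.0473, 0.1672, -1.6614], 'opening': 0.056, 'gripper_force': 29.7902}
rows 1.2 calls 1
  t [50.8, 0.1, 30.5] r [-0.01, -0.01, -0.011]
scene 45 [[0.607, -0.028, 0.108], [0.612, -0.007, 0.122], [0.615, 0.005, 0.132]]
top 0
```

View pics/up.png

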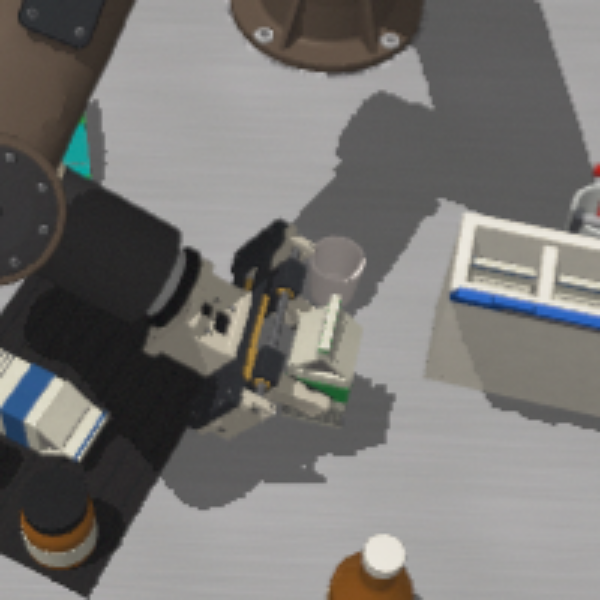

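The carton is held upright at about (325,350), clear of the mug. I'll lower it until it touches.

Call:
arm_command([
  {"translation": [20,0,12],"rotation": [0,0,0],"claw": 45},
  {"translation": [34,0,20],"rotation": [0,0,0],"claw": 45},
  {"translation": [41,0,25],"rotation": [0,0,0],"claw": 45},
  {"translation": [44,0,26.5],"rotation": [0,0,0],"claw": 45},
  {"translation": [45,0,27],"rotation": [0,0,0],"claw": 45},
])

```text
clock: 6.55
tool_pos: [0.5827, -0.0041, 0.0528]
orientation: [179.9, 59.7, -101.1]
force: [0.8, -0.3, -2.3]
opening: 0.056
gripper_force: 29.8
```

Call:
arm_command([
  {"translation": [1.3,0,0.8],"rotation": [0,0,0],"claw": 45},
  {"translation": [2.1,0,1.3],"rotation": [0,0,0],"claw": 45},
  {"translation": [2.6,0,1.5],"rotation": [0,0,0],"claw": 45},
])

```text
clock: 6.85
tool_pos: [0.583, -0.0043, 0.0505]
orientation: [-180.0, 59.8, -101.0]
force: [-0.3, -1.9, 2.4]
opening: 0.0561
gripper_force: 29.8
```

Call:
arm_command([
  {"translation": [0.6,0,0.4],"rotation": [0,0,0],"claw": 45},
  {"translation": [0.6,0,0.4],"rotation": [0,0,0],"claw": 60},
  {"translation": [0.6,0,0.4],"rotation": [0,0,0],"claw": 78},
  {"translation": [0.6,0,0.4],"rotation": [0,0,0],"claw": 78},
  {"translation": [0.6,0,0.4],"rotation": [0,0,0],"claw": 78},
])

```text
clock: 7.35
tool_pos: [0.5827, -0.0041, 0.0489]
orientation: [179.8, 59.8, -101.2]
force: [0.5, -1.1, -0.0]
opening: 0.0759
gripper_force: 0.0
```

Call:
arm_command([
  {"translation": [0,0,-20],"rotation": [0,0,0],"claw": 78},
  {"translation": [0,0,-60],"rotation": [0,0,0],"claw": 78},
  {"translation": [0,0,-105],"rotation": [0,0,0],"claw": 78},
  {"translation": [-40,0,-130],"rotation": [0,0,0],"claw": 78},
  {"translation": [-80,0,-140],"rotation": [0,0,0],"claw": 78},
])

```text
clock: 7.85
tool_pos: [0.5672, -0.0866, 0.1898]
orientation: [179.8, 59.7, -101.4]
force: [1.0, -0.2, 0.4]
opening: 0.0779
gripper_force: 0.0
```

Run:
```python
from fit import *
from plan import *
st()
for n in('scene','top'):
    im,W=cloud(n); np.savez(n+'1.npz',im=im,W=W)
    x,y,z=W[...,0],W[...,1],W[...,2]
    near=(abs(x-.58)<.06)&(abs(y+.02)<.06)
    f=near&(z>.126)&(z<.145)
    P=W[f]; print(n,'fin',len(P),np.percentile(P,[3,50,97],axis=0).round(3).tolist(), end=' ')
    if len(P)>4:
        d=P[:,:2]-P[:,:2].mean(0); u=np.linalg.svd(d)[2][0]; print('az',np.degrees(np.arctan2(u[1],u[0])).round(1))
    b=near&(z>.085)&(z<.145); P=W[b]; a=best(P[:,:2],np.arange(-40,40,1)); l,h_=ext(rot(P[:,:2],a)); c=(l+h_)/2; ca=np.radians(a)
    print('  body yaw',a,'ext',(h_-l).round(3),'ctr',(np.array([[np.cos(ca),-np.sin(ca)],[np.sin(ca),np.cos(ca)]])@c).round(3))
    if n=='scene': save('stand',cv2.resize(im[100:300,260:460],None,fx=3,fy=3))
```

```text
{'clock': 7.85, 'joint_pos': [-29.1648, 28.9083, 2.9076, -55.1822, -91.0831, 31.1321], 'tool_pos': [0.5672, -0.0866, 0.1898], 'orientation': [179.7744, 59.6815, -101.3918], 'force': [1.0467, -0.1853, 0.4156], 'opening': 0.0779, 'gripper_force': 0.0}
scene fin 65 [[0.555, -0.023, 0.131], [0.583, -0.015, 0.136], [0.609, -0.007, 0.141]] az -11.1
  body yaw -11 ext [0.056 0.053] ctr [ 0.582 -0.015]
top fin 37 [[0.553, -0.023, 0.13], [0.581, -0.016, 0.138], [0.605, -0.008, 0.144]] az 168.5
  body yaw -10 ext [0.055 0.054] ctr [ 0.578 -0.015]
```

View pics/stand.png

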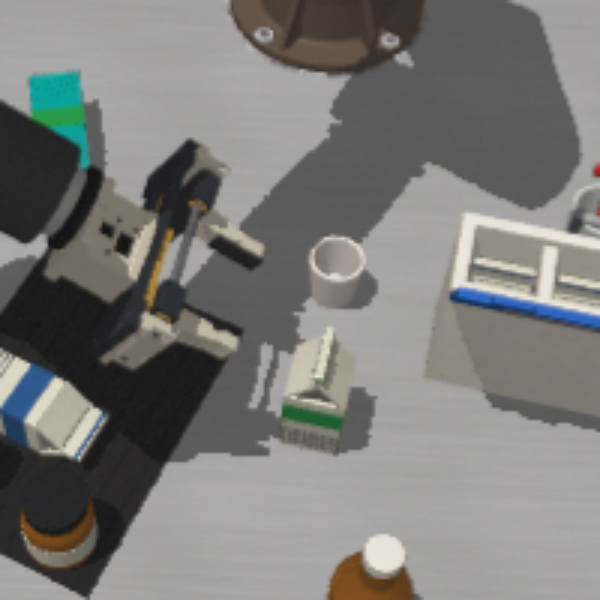

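The carton stands upright and free at about (318,390). Its ridge runs at azimuth −11°. Next is the vertical regrasp.

Run:
```python
from plan import *
p0,r0=cur()
for yaz in(-101,):
    rf=ori([0,0,-1],yaz); print((r0.inv()*rf).as_rotvec(degrees=True).round(1))
    p,r=go(p0,r0,[.57,-.05,.28],rf)
    p,r=go(p,r,[.581,-.0155,.175],rf)
    p,r=go(p,r,[.581,-.0155,.1215],rf)
```

```text
[-46.7  46.  -80.8]
rows 12.1 calls 3
  t [-30.3, 1.7, -4.5] r [-3.116, 3.066, -5.389]
  t [-26.0, -9.4, -13.4] r [-3.116, 3.066, -5.389]
  t [-15.3, -14.4, -22.4] r [-3.116, 3.066, -5.389]
rows 2.2 calls 1
  t [4.2, -36.0, 105.0] r [0.0, 0.0, 0.0]
rows 1.1 calls 1
  t [0.0, 0.0, 53.5] r [0.0, 0.0, 0.0]
```

Call:
arm_command([
  {"translation": [-38,0,-23],"rotation": [0,0,0],"claw": 40},
  {"translation": [-76,0,-46],"rotation": [0,0,0],"claw": 40},
  {"translation": [-76,0,-46],"rotation": [-1,1,-1.8],"claw": 40},
  {"translation": [-76,0,-46],"rotation": [-1.7,1.7,-3.1],"claw": 40},
  {"translation": [-76,0,-46],"rotation": [-2.4,2.4,-4.2],"claw": 40},
])

```text
clock: 8.45
tool_pos: [0.5671, -0.0863, 0.278]
orientation: [-166.6, 45.4, -70.0]
force: [-0.9, 0.2, 0.4]
opening: 0.0437
gripper_force: 0.0
```

Call:
arm_command([
  {"translation": [0,0,0],"rotation": [-3.1,3.07,-5.39],"claw": 40},
  {"translation": [0,0,0],"rotation": [-3.1,3.07,-5.39],"claw": 40},
  {"translation": [0,0,0],"rotation": [-3.1,3.07,-5.39],"claw": 40},
  {"translation": [0,0,0],"rotation": [-3.1,3.07,-5.39],"claw": 40},
  {"translation": [0,0,0],"rotation": [-3.1,3.07,-5.39],"claw": 40},
])

```text
clock: 8.95
tool_pos: [0.5677, -0.0836, 0.2792]
orientation: [-166.4, 23.8, -42.4]
force: [-0.1, 0.4, 0.6]
opening: 0.0397
gripper_force: 0.0
```

Run:
```python
from plan import *
st(); p0,r0=cur()
rf=ori([0,0,-1],-101); print((r0.inv()*rf).as_rotvec(degrees=True).round(1))
p,r=go(p0,r0,[.575,-.04,.25],rf)
```

```text
{'clock': 8.95, 'joint_pos': [-6.8147, 19.1181, 10.1457, -24.8047, -92.3495, 52.985], 'tool_pos': [0.5677, -0.0836, 0.2792], 'orientation': [-166.4151, 23.7815, -42.4191], 'force': [-0.0617, 0.437, 0.5884], 'opening': 0.0397, 'gripper_force': 0.0}
[-19.6  19.4 -33.6]
rows 5.1 calls 2
  t [-5.1, -13.8, 22.0] r [-1.958, 1.944, -3.364]
  t [-3.8, -18.6, 18.5] r [-1.958, 1.944, -3.364]
```

Call:
arm_command([
  {"translation": [-5,-14,10],"rotation": [-3.91,3.89,-6.73],"claw": 40},
  {"translation": [-5,-14,10],"rotation": [-3.91,3.89,-6.73],"claw": 40},
  {"translation": [-5,-14,10],"rotation": [-3.91,3.89,-6.73],"claw": 40},
  {"translation": [-5,-14,10],"rotation": [-3.91,3.89,-6.73],"claw": 40},
  {"translation": [-5,-14,10],"rotation": [-3.91,3.89,-6.73],"claw": 40},
])

```text
clock: 9.45
tool_pos: [0.5729, -0.0688, 0.2736]
orientation: [-179.7, 0.4, -11.7]
force: [-0.1, 0.6, -1.1]
opening: 0.0402
gripper_force: 0.0
```

Run:
```python
from plan import *
st(); p0,r0=cur()
rf=ori([0,0,-1],-101)
p,r=go(p0,r0,[.581,-.0155,.17],rf)
```

```text
{'clock': 9.45, 'joint_pos': [12.2755, 10.0334, -7.3081, -0.4432, -72.9122, 66.1972], 'tool_pos': [0.5729, -0.0688, 0.2736], 'orientation': [-179.7155, 0.4033, -11.6575], 'force': [-0.1205, 0.6366, -1.0803], 'opening': 0.0402, 'gripper_force': 0.0}
rows 2.3 calls 1
  t [-2.1, -53.3, 103.9] r [-0.057, 0.08, -0.132]
```

Call:
arm_command([
  {"translation": [-2,-50,20],"rotation": [-0.057,0.08,-0.132],"claw": 40},
  {"translation": [-2,-53,65],"rotation": [-0.057,0.08,-0.132],"claw": 40},
  {"translation": [-2,-53.3,104],"rotation": [-0.057,0.08,-0.132],"claw": 40},
  {"translation": [-2,-53.3,104],"rotation": [-0.057,0.08,-0.132],"claw": 40},
  {"translation": [-2,-53.3,104],"rotation": [-0.057,0.08,-0.132],"claw": 40},
])

```text
clock: 9.95
tool_pos: [0.5811, -0.0157, 0.1705]
orientation: [-179.9, 0.2, -11.2]
force: [-0.5, 0.3, 0.6]
opening: 0.0401
gripper_force: 0.0
```

Run:
```python
from plan import *
st(); p0,r0=cur()
rf=ori([0,0,-1],-101)
p,r=go(p0,r0,[.581,-.0155,.1215],rf)
```

```text
{'clock': 9.95, 'joint_pos': [17.6287, 14.3491, -15.7771, -0.1499, -59.9903, 61.2316], 'tool_pos': [0.5811, -0.0157, 0.1705], 'orientation': [-179.9424, 0.1646, -11.2147], 'force': [-0.4558, 0.2759, 0.559], 'opening': 0.0401, 'gripper_force': 0.0}
rows 1.0 calls 1
  t [0.0, -0.1, 49.0] r [-0.012, 0.033, -0.043]
```

Call:
arm_command([
  {"translation": [0,0,25],"rotation": [-0.012,0.033,-0.043],"claw": 40},
  {"translation": [0,0,40],"rotation": [-0.012,0.033,-0.043],"claw": 40},
  {"translation": [0,0,49],"rotation": [-0.012,0.033,-0.043],"claw": 40},
  {"translation": [0,0,49],"rotation": [-0.012,0.033,-0.043],"claw": 40},
  {"translation": [0,0,49],"rotation": [-0.012,0.033,-0.043],"claw": 30},
])

```text
clock: 10.45
tool_pos: [0.582, -0.0149, 0.1225]
orientation: [-179.9, -0.2, -10.9]
force: [-0.9, 0.2, 0.7]
opening: 0.0361
gripper_force: 0.0
```

Call:
arm_command([
  {"translation": [0,0,0],"rotation": [0,0,0],"claw": 18},
  {"translation": [0,0,0],"rotation": [0,0,0],"claw": 12},
  {"translation": [0,0,0],"rotation": [0,0,0],"claw": 4},
  {"translation": [0,0,0],"rotation": [0,0,0],"claw": 2},
  {"translation": [0,0,0],"rotation": [0,0,0],"claw": 2},
])

```text
clock: 10.95
tool_pos: [0.5811, -0.0147, 0.1212]
orientation: [-180.0, -0.1, -10.9]
force: [-1.2, -0.3, 1.7]
opening: 0.0076
gripper_force: 30.0
```

Call:
arm_command([
  {"translation": [0,0,-1],"rotation": [0,0,0],"claw": 2},
  {"translation": [0,0,-3],"rotation": [0,0,0],"claw": 2},
  {"translation": [0,0,-6],"rotation": [0,0,0],"claw": 2},
  {"translation": [0,0,-12],"rotation": [0,0,0],"claw": 2},
  {"translation": [0,0,-20],"rotation": [0,0,0],"claw": 2},
])

```text
clock: 11.45
tool_pos: [0.5808, -0.0147, 0.1412]
orientation: [-180.0, -0.0, -10.9]
force: [0.1, -1.5, -1.9]
opening: 0.0075
gripper_force: 30.0
```

Run:
```python
from plan import *
st(); p0,r0=cur()
rf=ori([0,0,-1],-101)
p,r=go(p0,r0,p0+[0,0,.185],r0)
print(box(0,.078,0))
t=box(0,.078,.315); 
p,r=go(p,r,t,rf)
```

```text
{'clock': 11.45, 'joint_pos': [17.8181, 15.7541, -18.1396, -0.0252, -56.0605, 61.298], 'tool_pos': [0.5808, -0.0147, 0.1412], 'orientation': [-179.9597, -0.0301, -10.8979], 'force': [0.1256, -1.462, -1.8834], 'opening': 0.0075, 'gripper_force': 29.9974}
rows 3.7 calls 1
  t [0.1, -0.1, -185.0] r [0.0, 0.0, 0.0]
[0.5143831  0.30256692 0.        ]
rows 6.5 calls 2
  t [-62.6, -149.5, 5.7] r [-0.004, -0.003, 0.01]
  t [-62.7, -149.4, 5.6] r [-0.004, -0.003, 0.01]
```

Call:
arm_command([
  {"translation": [0,0,-30],"rotation": [0,0,0],"claw": 2},
  {"translation": [0,0,-75],"rotation": [0,0,0],"claw": 2},
  {"translation": [-10,0,-120],"rotation": [0,0,0],"claw": 2},
  {"translation": [-45,0,-155],"rotation": [0,0,0],"claw": 2},
  {"translation": [-80,0,-185],"rotation": [0,0,0],"claw": 2},
])

```text
clock: 11.95
tool_pos: [0.5016, 0.0003, 0.3283]
orientation: [-179.9, -0.2, -10.9]
force: [0.6, 0.5, -1.4]
opening: 0.0078
gripper_force: 30.0
```

Call:
arm_command([
  {"translation": [-30,-5,0],"rotation": [0,0,0],"claw": 2},
  {"translation": [-46,-30,0],"rotation": [0,0,0],"claw": 2},
  {"translation": [-46,-70,0],"rotation": [0,0,0],"claw": 2},
  {"translation": [-46,-110,0],"rotation": [0,0,0],"claw": 2},
  {"translation": [-46,-150,0],"rotation": [0,0,0],"claw": 2},
])

```text
clock: 12.45
tool_pos: [0.4851, 0.1577, 0.3273]
orientation: [-179.8, -0.1, -10.9]
force: [1.4, 0.3, -3.3]
opening: 0.0077
gripper_force: 30.0
```

Run:
```python
from plan import *
st(); p0,r0=cur()
rf=ori([0,0,-1],-101)
p,r=go(p0,r0,box(0,.078,.315),rf)
```

```text
{'clock': 12.45, 'joint_pos': [40.1112, 1.6532, -10.1531, 0.0182, -77.9825, 38.9891], 'tool_pos': [0.4851, 0.1577, 0.3273], 'orientation': [-179.8471, -0.1467, -10.8961], 'force': [1.4087, 0.2808, -3.298], 'opening': 0.0077, 'gripper_force': 29.9979}
rows 3.0 calls 1
  t [1.4, -147.8, 12.7] r [-0.031, -0.029, 0.021]
```

Call:
arm_command([
  {"translation": [1.4,-40,0],"rotation": [-0.031,-0.029,0.021],"claw": 2},
  {"translation": [1.4,-85,3],"rotation": [-0.031,-0.029,0.021],"claw": 2},
  {"translation": [1.4,-125,8],"rotation": [-0.031,-0.029,0.021],"claw": 2},
  {"translation": [1.4,-147.8,12.7],"rotation": [-0.031,-0.029,0.021],"claw": 2},
  {"translation": [1.4,-147.8,12.7],"rotation": [-0.031,-0.029,0.021],"claw": 2},
])

```text
clock: 12.95
tool_pos: [0.5145, 0.3036, 0.3119]
orientation: [179.8, 0.2, -10.9]
force: [-0.9, 0.1, -3.0]
opening: 0.0076
gripper_force: 30.0
```

Run:
```python
from fit import *
from plan import *
st()
for n in('scene','top'):
    im,W=cloud(n); np.savez(n+'2.npz',im=im,W=W)
    Q=(W-BC)@np.c_[bx,byv,up]; x,y,z=Q[...,0],Q[...,1],Q[...,2]
    hsv=cv2.cvtColor(im,cv2.COLOR_RGB2HSV); H,S,V=[hsv[...,i] for i in range(3)]
    b=(abs(x)<.06)&(abs(y-.078)<.06)&(z>.195)&(z<.29)
    P=Q[b]; print(n,'carton',len(P),np.percentile(P,[2,50,98],axis=0).round(4).tolist())
    g=b&(H>45)&(H<85)&(S>90); P=Q[g]; print('  band',len(P),np.percentile(P,[3,50,97],axis=0).round(4).tolist() if len(P)>3 else '')
    d=(abs(x)<.075)&(abs(y)<.15)&(abs(z-.158)<.006)&(S<70)&(V>100)
    P=Q[d]; print('  rim',len(P),np.percentile(P,[1,99],axis=0).round(4).tolist())
    if n=='scene': 
        A=cv2.resize(im[110:260,370:530],None,fx=3,fy=3)
    else: B=cv2.resize(im[135:245,150:260],None,fx=3,fy=3); B=cv2.copyMakeBorder(B,0,A.shape[0]-B.shape[0],0,0,cv2.BORDER_CONSTANT)
save('above',np.hstack([A,B]))
```

```text
{'clock': 12.95, 'joint_pos': [49.2386, 10.9874, -1.3809, -0.0491, -77.8792, 29.8833], 'tool_pos': [0.5145, 0.3036, 0.3119], 'orientation': [179.8093, 0.1649, -10.8888], 'force': [-0.8803, 0.1425, -2.9624], 'opening': 0.0076, 'gripper_force': 30.0046}
scene carton 847 [[-0.0246, 0.0488, 0.1965], [0.0265, 0.0678, 0.2507], [0.03, 0.1052, 0.2888]]
  band 189 [[-0.0147, 0.0488, 0.244], [0.0271, 0.0692, 0.2564], [0.0301, 0.104, 0.2683]]
  rim 646 [[-0.044, -0.1237, 0.1523], [0.0429, 0.1204, 0.1615]]
top carton 37 [[-0.0308, 0.0498, 0.2485], [0.0024, 0.0543, 0.2862], [0.0214, 0.0719, 0.2898]]
  band 0 
  rim 437 [[-0.0446, -0.121, 0.1522], [0.0462, 0.1045, 0.1638]]
```

View pics/above.png

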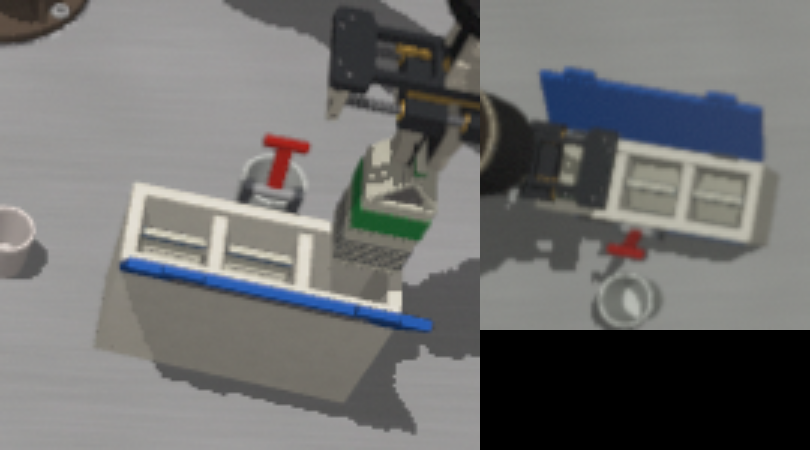

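The carton hangs over the +y well at about (385,220), aligned with the box to 1–2 mm. Now I'll lower it.

Call:
arm_command([
  {"translation": [-1,0.7,8],"rotation": [0.03,-0.03,-0.02],"claw": 2},
  {"translation": [-1,0.7,18],"rotation": [0.03,-0.03,-0.02],"claw": 2},
  {"translation": [-1,0.7,28],"rotation": [0.03,-0.03,-0.02],"claw": 2},
  {"translation": [-1,0.7,38],"rotation": [0.03,-0.03,-0.02],"claw": 2},
  {"translation": [-1,0.7,48],"rotation": [0.03,-0.03,-0.02],"claw": 2},
])

```text
clock: 13.55
tool_pos: [0.5134, 0.3002, 0.2643]
orientation: [-180.0, 0.2, -10.9]
force: [-0.7, 0.3, -2.1]
opening: 0.0077
gripper_force: 30.0
```

Run:
```python
from plan import *
st(); p0,r0=cur(); rf=ori([0,0,-1],-101)
p=box(-.001,.0773,0); p[2]=p0[2]-.09
go(p0,r0,p,rf)
```

```text
{'clock': 13.55, 'joint_pos': [48.9798, 11.8705, -6.2759, -0.2394, -71.9433, 30.1658], 'tool_pos': [0.5134, 0.3002, 0.2643], 'orientation': [-179.9633, 0.2418, -10.9287], 'force': [-0.7162, 0.3005, -2.1311], 'opening': 0.0077, 'gripper_force': 29.9984}
rows 1.8 calls 1
  t [-0.1, -1.7, 90.0] r [-0.007, 0.048, 0.014]
```

Call:
arm_command([
  {"translation": [0,-1.5,10],"rotation": [0,0.048,0.014],"claw": 2},
  {"translation": [0,-1.5,30],"rotation": [0,0.048,0.014],"claw": 2},
  {"translation": [0,-1.5,50],"rotation": [0,0.048,0.014],"claw": 2},
  {"translation": [0,-1.5,70],"rotation": [0,0.048,0.014],"claw": 2},
  {"translation": [0,-1.5,88],"rotation": [0,0.048,0.014],"claw": 2},
])

```text
clock: 14.05
tool_pos: [0.5132, 0.3022, 0.1758]
orientation: [-180.0, -0.0, -11.0]
force: [-0.2, -0.1, -2.6]
opening: 0.0079
gripper_force: 30.0
```

Call:
arm_command([
  {"translation": [0,0,12],"rotation": [0,0,0],"claw": 2},
  {"translation": [0,0,22],"rotation": [0,0,0],"claw": 2},
  {"translation": [0,0,29],"rotation": [0,0,0],"claw": 2},
  {"translation": [0,0,34],"rotation": [0,0,0],"claw": 2},
  {"translation": [0,0,37],"rotation": [0,0,0],"claw": 2},
])

```text
clock: 14.55
tool_pos: [0.5136, 0.3024, 0.1403]
orientation: [-179.9, -0.0, -11.0]
force: [-1.1, 0.3, -1.4]
opening: 0.0075
gripper_force: 30.0
```

Call:
arm_command([
  {"translation": [0,0,2],"rotation": [0,0,0],"claw": 2},
  {"translation": [0,0,3.5],"rotation": [0,0,0],"claw": 2},
  {"translation": [0,0,4.5],"rotation": [0,0,0],"claw": 2},
  {"translation": [0,0,5],"rotation": [0,0,0],"claw": 2},
])

```text
clock: 14.95
tool_pos: [0.5135, 0.3024, 0.1355]
orientation: [-179.9, -0.0, -11.0]
force: [0.9, -0.2, -3.7]
opening: 0.0075
gripper_force: 30.0
```

Call:
arm_command([
  {"translation": [0,0,0.7],"rotation": [0,0,0],"claw": 2},
  {"translation": [0,0,1.3],"rotation": [0,0,0],"claw": 2},
  {"translation": [0,0,1.3],"rotation": [0,0,0],"claw": 2},
])

```text
clock: 15.25
tool_pos: [0.5134, 0.3023, 0.1341]
orientation: [-180.0, -0.0, -11.0]
force: [0.6, -0.3, -2.0]
opening: 0.0074
gripper_force: 30.0
```

Call:
arm_command([
  {"translation": [0,0,0.5],"rotation": [0,0,0],"claw": 2},
  {"translation": [0,0,1],"rotation": [0,0,0],"claw": 2},
  {"translation": [0,0,1.2],"rotation": [0,0,0],"claw": 2},
])

```text
clock: 15.55
tool_pos: [0.5137, 0.3024, 0.1332]
orientation: [-179.9, -0.0, -11.0]
force: [-0.1, -0.1, 0.9]
opening: 0.008
gripper_force: 30.0
```

Call:
arm_command([
  {"translation": [0,0,0.5],"rotation": [0,0,0],"claw": 2},
  {"translation": [0,0,0.8],"rotation": [0,0,0],"claw": 2},
])

```text
clock: 15.75
tool_pos: [0.5139, 0.3024, 0.1332]
orientation: [-179.9, -0.1, -11.0]
force: [-1.5, -2.1, 8.2]
opening: 0.0079
gripper_force: 30.0
```

The base is on the well floor. I'll release with a small opening and rise.

Call:
arm_command([
  {"translation": [0,0,-0.5],"rotation": [0,0,0],"claw": 12},
  {"translation": [0,0,-0.5],"rotation": [0,0,0],"claw": 18},
  {"translation": [0,0,-0.5],"rotation": [0,0,0],"claw": 18},
  {"translation": [0,0,-6],"rotation": [0,0,0],"claw": 18},
  {"translation": [0,0,-18],"rotation": [0,0,0],"claw": 18},
])

```text
clock: 16.25
tool_pos: [0.513, 0.3019, 0.1497]
orientation: [180.0, 0.1, -11.0]
force: [0.3, -0.7, 0.8]
opening: 0.0183
gripper_force: 0.0
```

Call:
arm_command([
  {"translation": [0,0,-40],"rotation": [0,0,0],"claw": 18},
  {"translation": [0,0,-90],"rotation": [0,0,0],"claw": 10},
  {"translation": [0,0,-135],"rotation": [0,0,0],"claw": 0},
  {"translation": [0,30,-155],"rotation": [0,0,0],"claw": 0},
  {"translation": [0,78,-160],"rotation": [0,0,0],"claw": 0},
])

```text
clock: 16.75
tool_pos: [0.4998, 0.2269, 0.3139]
orientation: [-179.7, -0.2, -10.8]
force: [0.3, -0.7, -1.0]
opening: 0.0007
gripper_force: 0.0
```

Run:
```python
from plan import *
st()
for n in('scene','top'):
    im,W=cloud(n)
    Q=(W-BC)@np.c_[bx,byv,up]; x,y,z=Q[...,0],Q[...,1],Q[...,2]
    b=(abs(x)<.034)&(abs(y-.078)<.034)&(z>.05)&(z<.155)
    P=Q[b]; print(n,len(P),np.percentile(P,[2,50,98],axis=0).round(4).tolist())
    hsv=cv2.cvtColor(im,cv2.COLOR_RGB2HSV); H,S=hsv[...,0],hsv[...,1]
    L=(H>100)&(H<128)&(S>120)&(x>.04)&(x<.13)&(abs(y)<.14)&(z>.17)&(z<.27); P=Q[L]
    print('lid',len(P),np.percentile(P,[2,50,98],axis=0).round(4).tolist())
    if n=='scene': A=cv2.resize(im[110:260,370:530],None,fx=3,fy=3)
    else: B=cv2.resize(im[135:245,150:260],None,fx=3,fy=3); B=cv2.copyMakeBorder(B,0,A.shape[0]-B.shape[0],0,0,cv2.BORDER_CONSTANT)
save('placed',np.hstack([A,B]))
```

```text
{'clock': 16.75, 'joint_pos': [44.9002, 5.7501, -7.4145, 0.0425, -76.4673, 34.2512], 'tool_pos': [0.4998, 0.2269, 0.3139], 'orientation': [-179.7191, -0.2413, -10.8394], 'force': [0.3256, -0.7123, -1.0053], 'opening': 0.0007, 'gripper_force': 0.0}
scene 502 [[-0.0327, 0.0496, 0.1001], [-0.0203, 0.0774, 0.1307], [0.0225, 0.11, 0.1541]]
lid 428 [[0.0787, -0.1218, 0.1885], [0.1038, 0.0047, 0.2342], [0.1117, 0.1158, 0.2471]]Traceback (most recent call last):
  File "<stdin>", line 7, in <module>
    return _quantile_unchecked(
        a, q, axis, out, overwrite_input, method, keepdims, weights)
    return _ureduce(a,
                    func=_quantile_ureduce_func,
    ...<5 lines>...
                    overwrite_input=overwrite_input,
                    method=method)
    r = func(a, **kwargs)
    result = _quantile(arr,
                       quantiles=q,
    ...<2 lines>...
                       out=out,
                       weights=wgt)
    slices_having_nans = np.isnan(arr[-1, ...])
                                  ~~~^^^^^^^^^
IndexError: index -1 is out of bounds for axis 0 with size 0
```

The carton is in the well (ridge centre at y 0.077 in the box frame), and the lid is at about 2.1 rad. Now I'll go behind the lid with the fingers shut.

Call:
arm_command([
  {"translation": [40,25,0],"rotation": [-0.056,0.05,-0.03],"claw": 0},
  {"translation": [85,41,0],"rotation": [-0.056,0.05,-0.03],"claw": 0},
  {"translation": [130,41,0],"rotation": [-0.056,0.05,-0.03],"claw": 0},
  {"translation": [140,41,40],"rotation": [-0.056,0.05,-0.03],"claw": 0},
  {"translation": [140,41,85],"rotation": [-0.056,0.05,-0.03],"claw": 0},
])

```text
clock: 17.35
tool_pos: [0.631, 0.1583, 0.2256]
orientation: [179.9, -0.4, -10.9]
force: [-0.1, 0.2, -1.0]
opening: 0.0008
gripper_force: 0.0
```

```bash
cat > bf.py <<'E'
from plan import *
st(); p,r=cur(); d=p-BC; print('box',(d@bx).round(4),(d@byv).round(4),d[2].round(4),'joints ok')
E
python3 bf.py
```

```text
{'clock': 17.35, 'joint_pos': [31.4624, 18.0794, -3.2153, 0.4049, -68.4439, 47.4485], 'tool_pos': [0.631, 0.1583, 0.2256], 'orientation': [179.8985, -0.4473, -10.9408], 'force': [-0.1273, 0.1959, -0.9946], 'opening': 0.0008, 'gripper_force': 0.0}
box 0.142 -0.0413 0.2256 joints ok
```

Call:
arm_command([
  {"translation": [-10,0,12],"rotation": [0,0.06,0],"claw": 0},
  {"translation": [-27,0,14],"rotation": [0,0.06,0],"claw": 0},
  {"translation": [-43,0,10],"rotation": [0,0.06,0],"claw": 0},
  {"translation": [-60,0,4],"rotation": [0,0.06,0],"claw": 0},
  {"translation": [-77,0,-2],"rotation": [0,0.06,0],"claw": 0},
])

```text
clock: 17.85
tool_pos: [0.5524, 0.1733, 0.2275]
orientation: [179.8, -0.6, -10.9]
force: [3.2, -0.4, -2.3]
opening: 0.0007
gripper_force: 1.8
```

Call:
arm_command([
  {"translation": [-10,0,0],"rotation": [0,0,0],"claw": 0},
  {"translation": [-19,0,0],"rotation": [0,0,0],"claw": 0},
  {"translation": [-28,0,2],"rotation": [0,0,0],"claw": 0},
  {"translation": [-37,0,4.5],"rotation": [0,0,0],"claw": 0},
])

```text
clock: 18.25
tool_pos: [0.516, 0.1805, 0.2216]
orientation: [179.8, -0.6, -10.8]
force: [4.4, -0.1, -1.1]
opening: 0.0008
gripper_force: 1.6
```

```bash
python3 bf.py
python3 - <<'E'
from plan import *
im,W=cloud('scene'); save('lid',cv2.resize(im[110:260,370:530],None,fx=3,fy=3))
E
```

```text
{'clock': 18.25, 'joint_pos': [40.2536, 8.4164, -16.6241, 0.6475, -64.7496, 38.6534], 'tool_pos': [0.516, 0.1805, 0.2216], 'orientation': [179.7964, -0.5883, -10.8169], 'force': [4.4265, -0.0937, -1.0719], 'opening': 0.0008, 'gripper_force': 1.5523}
box 0.0248 -0.0415 0.2216 joints ok
```

View pics/lid.png

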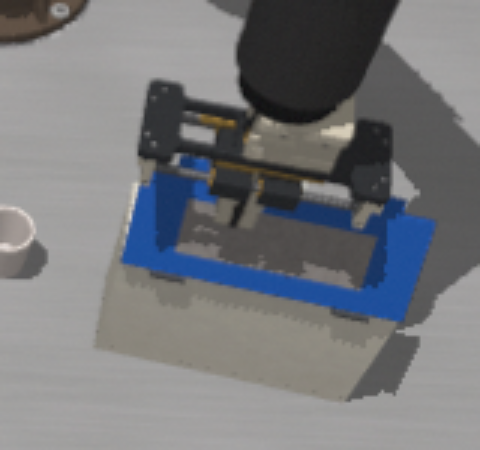

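The lid follows the fingers at about (240,215). It is past upright and leaning forward. I'll continue the arc down.

Call:
arm_command([
  {"translation": [-12,0,7],"rotation": [0,0.05,0],"claw": 0},
  {"translation": [-20,0,14],"rotation": [0,0.1,0],"claw": 0},
  {"translation": [-26,0,22],"rotation": [0,0.1,0],"claw": 0},
  {"translation": [-31,0,31],"rotation": [0,0.1,0],"claw": 0},
  {"translation": [-34,0,39],"rotation": [0,0.1,0],"claw": 0},
])

```text
clock: 18.8
tool_pos: [0.4823, 0.1864, 0.1815]
orientation: [179.7, -1.0, -10.8]
force: [-2.0, 2.1, 4.2]
opening: 0.0004
gripper_force: 1.7
```

Call:
arm_command([
  {"translation": [-1,0,6],"rotation": [0,0,0],"claw": 0},
  {"translation": [-1,0,11],"rotation": [0,0,0],"claw": 0},
  {"translation": [-1,0,14],"rotation": [0,0,0],"claw": 0},
  {"translation": [-1,0,15.5],"rotation": [0,0,0],"claw": 0},
])

```text
clock: 19.2
tool_pos: [0.4821, 0.1859, 0.168]
orientation: [179.7, -1.0, -10.8]
force: [-17.3, -0.7, 30.0]
opening: 0.0006
gripper_force: 14.6
```

```bash
python3 bf.py
```

```text
{'clock': 19.2, 'joint_pos': [43.6698, 7.9768, -24.9508, 1.2004, -56.7315, 34.8629], 'tool_pos': [0.4821, 0.1859, 0.168], 'orientation': [179.699, -1.0183, -10.809], 'force': [-17.2551, -0.6623, 30.0189], 'opening': 0.0006, 'gripper_force': 14.6486}
box -0.0095 -0.0427 0.168 joints ok
```

The lid is shut (30 N pressing, fingertips at z 0.168). I'll back off and go over to the front of the clamp lever.

Call:
arm_command([
  {"translation": [0,0,-10],"rotation": [0,0,0],"claw": 0},
  {"translation": [0,0,-50],"rotation": [0,0,0],"claw": 0},
  {"translation": [0,0,-95],"rotation": [0,0,0],"claw": 0},
  {"translation": [-45,-20,-95],"rotation": [0.06,0.2,-0.04],"claw": 0},
  {"translation": [-85,-43,-95],"rotation": [0.06,0.2,-0.04],"claw": 0},
])

```text
clock: 19.7
tool_pos: [0.4056, 0.245, 0.2613]
orientation: [-179.8, -2.2, -10.9]
force: [-0.2, 1.7, -1.2]
opening: 0.0007
gripper_force: 0.0
```

Call:
arm_command([
  {"translation": [-25,0,0],"rotation": [0,0,0],"claw": 0},
  {"translation": [-25,0,20],"rotation": [0,0,0],"claw": 0},
  {"translation": [-25,0,40],"rotation": [0,0,0],"claw": 0},
  {"translation": [-25,0,60],"rotation": [0,0,0],"claw": 0},
  {"translation": [-25,0,62],"rotation": [0,0,0],"claw": 0},
])

```text
clock: 20.2
tool_pos: [0.3823, 0.2482, 0.1951]
orientation: [179.8, -2.0, -10.6]
force: [0.1, -0.8, 0.4]
opening: 0.0001
gripper_force: 0.0
```

```bash
python3 bf.py
python3 - <<'E'
from plan import *
for n in('scene','top'):
    im,W=cloud(n)
    Q=(W-BC)@np.c_[bx,byv,up]; x,y,z=Q[...,0],Q[...,1],Q[...,2]
    hsv=cv2.cvtColor(im,cv2.COLOR_RGB2HSV); H,S=hsv[...,0],hsv[...,1]
    L=(H>100)&(H<128)&(S>120)&(abs(x)<.12)&(abs(y)<.14)&(z>.15)&(z<.27); P=Q[L]
    print('lid',len(P),np.percentile(P,[2,50,98],axis=0).round(4).tolist())
    C=((H<8)|(H>172))&(S>120)&(abs(x+.05)<.06)&(abs(y)<.05)&(z>.165); P=Q[C]
    if len(P)>3: print('clamp',len(P),np.percentile(P,[2,50,98],axis=0).round(4).tolist())
E
```

```text
{'clock': 20.2, 'joint_pos': [59.601, 0.0143, -30.2804, 2.1983, -59.2078, 18.6377], 'tool_pos': [0.3823, 0.2482, 0.1951], 'orientation': [179.8472, -1.9516, -10.6414], 'force': [0.0885, -0.7784, 0.4285], 'opening': 0.0001, 'gripper_force': 0.0}
box -0.1193 -0.0005 0.1951 joints ok
lid 1849 [[-0.0524, -0.1208, 0.1617], [0.011, 0.0028, 0.1674], [0.0485, 0.1174, 0.1713]]
clamp 118 [[-0.0755, -0.0185, 0.1818], [-0.0686, -0.0017, 0.21], [-0.0494, 0.0147, 0.2216]]
lid 1246 [[-0.0575, -0.1181, 0.1598], [-0.0083, 0.0001, 0.169], [0.0412, 0.1187, 0.1779]]
clamp 64 [[-0.0839, -0.0174, 0.1873], [-0.0754, -0.0001, 0.2155], [-0.0564, 0.0186, 0.2589]]
```

The lid lies flat at z 0.167. Now I'll swing the clamp over.

Call:
arm_command([
  {"translation": [15,0,-3],"rotation": [0,-0.4,0],"claw": 0},
  {"translation": [30,0,-6],"rotation": [0,-0.4,0],"claw": 0},
  {"translation": [41,0,-13],"rotation": [0,-0.4,0],"claw": 0},
  {"translation": [52,0,-20],"rotation": [0,-0.4,0],"claw": 0},
  {"translation": [63,0,-25],"rotation": [0,-0.4,0],"claw": 0},
])

```text
clock: 20.8
tool_pos: [0.4449, 0.238, 0.2258]
orientation: [-179.9, -0.1, -10.6]
force: [-0.5, 0.7, 0.7]
opening: 0.0006
gripper_force: 0.5
```

```bash
python3 bf.py
```

```text
{'clock': 20.8, 'joint_pos': [50.5158, 4.2916, -20.586, 0.0381, -64.9836, 28.8556], 'tool_pos': [0.4449, 0.238, 0.2258], 'orientation': [-179.895, -0.0973, -10.6127], 'force': [-0.548, 0.6977, 0.6728], 'opening': 0.0006, 'gripper_force': 0.4574}
box -0.0559 0.0014 0.2258 joints ok
```

Run:
```python
from plan import *
im,W=cloud('scene')
Q=(W-BC)@np.c_[bx,byv,up]; x,y,z=Q[...,0],Q[...,1],Q[...,2]
hsv=cv2.cvtColor(im,cv2.COLOR_RGB2HSV); H,S=hsv[...,0],hsv[...,1]
C=((H<8)|(H>172))&(S>120)&(abs(x+.05)<.08)&(abs(y)<.06)&(z>.165); P=Q[C]
if len(P)>3: print('clamp',len(P),np.percentile(P,[2,25,50,75,98],axis=0).round(4).tolist())
save('cl',cv2.resize(im[120:220,400:500],None,fx=5,fy=5))
```

```text
clamp 83 [[-0.0448, -0.0184, 0.1828], [-0.0416, -0.0068, 0.205], [-0.0402, -0.002, 0.2218], [-0.038, 0.0031, 0.2249], [-0.0354, 0.0152, 0.2278]]
```

View pics/cl.png

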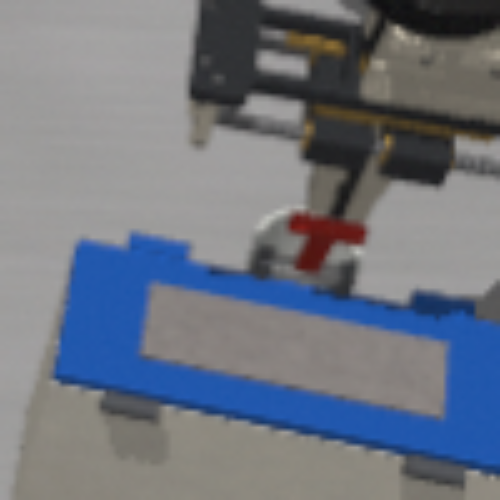

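The lever is about upright at (325,235) with the fingertips near its top. I'll step back, lower a little and push on.

Call:
arm_command([
  {"translation": [-17,0,0],"rotation": [0,0,0],"claw": 0},
  {"translation": [-17,0,14],"rotation": [0,0,0],"claw": 0},
  {"translation": [-6,0,13],"rotation": [0,0,0],"claw": 0},
  {"translation": [4,0,11],"rotation": [0,0,0],"claw": 0},
  {"translation": [13,0,11],"rotation": [0,0,0],"claw": 0},
])

```text
clock: 21.35
tool_pos: [0.4581, 0.2357, 0.2142]
orientation: [-179.9, -0.1, -10.6]
force: [-1.7, 1.0, 0.1]
opening: 0.0004
gripper_force: 0.7
```

```bash
python3 bf.py
cat > cl.py <<'E'
from plan import *
im,W=cloud('scene')
Q=(W-BC)@np.c_[bx,byv,up]; x,y,z=Q[...,0],Q[...,1],Q[...,2]
hsv=cv2.cvtColor(im,cv2.COLOR_RGB2HSV); H,S=hsv[...,0],hsv[...,1]
C=((H<8)|(H>172))&(S>120)&(abs(x+.05)<.08)&(abs(y)<.06)&(z>.165); P=Q[C]
if len(P)>3: print('clamp',len(P),np.percentile(P,[2,25,50,75,98],axis=0).round(4).tolist())
E
python3 cl.py
```

```text
{'clock': 21.35, 'joint_pos': [49.1078, 5.8662, -20.3893, 0.0283, -63.6304, 30.2582], 'tool_pos': [0.4581, 0.2357, 0.2142], 'orientation': [-179.9142, -0.0794, -10.6215], 'force': [-1.7006, 0.9793, 0.1287], 'opening': 0.0004, 'gripper_force': 0.7211}
box -0.0425 0.0016 0.2142 joints ok
clamp 67 [[-0.041, -0.0197, 0.1818], [-0.0256, -0.0104, 0.2147], [-0.0221, -0.0027, 0.2171], [-0.0207, 0.0061, 0.2198], [-0.0183, 0.0149, 0.2221]]
```

Call:
arm_command([
  {"translation": [8,0,4],"rotation": [0,0,0],"claw": 0},
  {"translation": [15,0,11],"rotation": [0,0,0],"claw": 0},
  {"translation": [22,0,20],"rotation": [0,0,0],"claw": 0},
  {"translation": [28,0,28],"rotation": [0,0,0],"claw": 0},
  {"translation": [30,0,32.5],"rotation": [0,0,0],"claw": 0},
])

```text
clock: 21.9
tool_pos: [0.4864, 0.2297, 0.1798]
orientation: [180.0, 0.0, -10.6]
force: [-13.4, 3.0, 18.3]
opening: 0.0002
gripper_force: 9.3
```

Call:
arm_command([
  {"translation": [2,0,1],"rotation": [0,0,0],"claw": 0},
  {"translation": [3,0,2.5],"rotation": [0,0,0],"claw": 0},
])

```text
clock: 22.1
tool_pos: [0.4869, 0.2296, 0.1793]
orientation: [-180.0, 0.2, -10.6]
force: [-27.6, 4.1, 28.5]
opening: 0.0005
gripper_force: 15.0
```

```bash
python3 bf.py;python3 cl.py
```

```text
{'clock': 22.1, 'joint_pos': [46.0128, 9.9319, -20.3236, -0.1677, -59.8321, 33.4527], 'tool_pos': [0.4869, 0.2296, 0.1793], 'orientation': [-179.9934, 0.1693, -10.6189], 'force': [-27.6286, 4.078, 28.473], 'opening': 0.0005, 'gripper_force': 14.9521}
box -0.0131 0.0011 0.1793 joints ok
clamp 50 [[-0.0068, -0.0199, 0.1709], [-0.0011, -0.0131, 0.1742], [0.0004, -0.0029, 0.177], [0.0017, 0.0062, 0.1786], [0.0042, 0.0156, 0.181]]
```

The lever appears down. I'll ease off, retreat and verify everything.

Call:
arm_command([
  {"translation": [-5,0,0],"rotation": [0,0,0],"claw": 0},
  {"translation": [-6,0,-6],"rotation": [0,0,0],"claw": 0},
  {"translation": [-6,0,-45],"rotation": [0,0,0],"claw": 0},
  {"translation": [-6,0,-90],"rotation": [0,0,0],"claw": 0},
  {"translation": [-6,0,-130],"rotation": [0,0,0],"claw": 0},
])

```text
clock: 22.65
tool_pos: [0.4836, 0.2305, 0.3106]
orientation: [-179.9, -0.1, -10.6]
force: [0.7, 0.8, -0.6]
opening: 0.0002
gripper_force: 0.0
```

Call:
arm_command([
  {"translation": [0,50,0],"rotation": [0,0,0],"claw": 0},
  {"translation": [0,100,0],"rotation": [0,0,0],"claw": 0},
  {"translation": [0,150,0],"rotation": [0,0,0],"claw": 0},
  {"translation": [0,190,0],"rotation": [0,0,0],"claw": 0},
  {"translation": [0,190,0],"rotation": [0,0,0],"claw": 0},
])

```text
clock: 23.15
tool_pos: [0.4473, 0.0404, 0.3089]
orientation: [-179.9, -0.1, -10.8]
force: [0.4, 0.5, 0.1]
opening: 0.0002
gripper_force: 0.0
```

```bash
python3 bf.py;python3 cl.py
python3 - <<'E'
from plan import *
im,W=cloud('top'); im0=np.load('top0.npz')['im']
save('end',np.hstack([cv2.resize(im[90:290,140:460],(480,300)),cv2.resize(im[140:240,160:260],(300,300))]))
Q=(W-BC)@np.c_[bx,byv,up]; x,y,z=Q[...,0],Q[...,1],Q[...,2]
hsv=cv2.cvtColor(im,cv2.COLOR_RGB2HSV); H,S=hsv[...,0],hsv[...,1]
L=(H>100)&(H<128)&(S>120)&(abs(x)<.07)&(abs(y)<.14)&(z>.15)&(z<.2); P=Q[L]
A=np.c_[P[:,:2],np.ones(len(P))]; print('lid plane',np.linalg.lstsq(A,P[:,2],rcond=None)[0].round(4))
E
```

```text
{'clock': 23.15, 'joint_pos': [30.4555, -4.2761, -18.2289, 0.0139, -75.9026, 48.7431], 'tool_pos': [0.4473, 0.0404, 0.3089], 'orientation': [-179.9148, -0.1176, -10.7981], 'force': [0.3813, 0.5071, 0.1304], 'opening': 0.0002, 'gripper_force': 0.0}
box -0.0159 -0.1922 0.3089 joints ok
clamp 119 [[-0.041, -0.0196, 0.1676], [-0.0219, -0.0075, 0.176], [-0.0052, -0.0018, 0.1783], [-0.0002, 0.0035, 0.18], [0.0035, 0.015, 0.1831]]
lid plane [0.0015 0.0035 0.1689]
```

View pics/end.png

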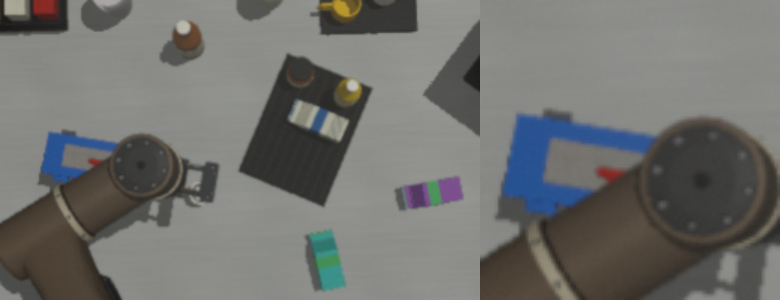

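The picture shows the lid flat and the red lever down along it at about (610,175). The spare, jam, sauce and syrup are where they stood. Handing in.

```bash
python3 -c "
from plant import ctrl
print(ctrl.close_job())"
```

```text
the job is handed in; nothing more can be done
None
```

The job is handed in at about 23 s of the 72 s: I stood the green carton upright on the counter and let go, lowered it by its ridge into the empty well, closed the blue lid flat, then swung the red clamp down onto it.

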